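# Fit the long dial thermometer in the still

### The arm

A 6-joint arm with a two-finger parallel gripper is mounted at the origin on the work surface. World frame = base frame: x ahead of the robot, y to its left, z up, the work surface at z = 0. Lengths are in mm, angles in degrees, forces in N, time in s.
With the tool pointing down it reaches from about 350 to 850 mm from the base axis. Payload 8.1 kg.
Tool frame: the origin (TCP) lies midway between the tips of the shut fingers; the grasp point (between the pads) lies 19 mm behind it; z points along the fingers, y is the line along which they close (so a half turn about z gives the same grasp; the last joint's range is limited). The gripper opens to 85 mm and grips with 20 to 120 N. Pads are 22 mm wide; open, the fingers measure 114 mm over their backs; the gripper's body (76 mm by 85 mm) begins 54 mm behind the grasp point. The pads swing forward as they close: fully open they stand 13 mm farther back than shut.
Start: joints at [-71.471, 7.471, 85.268, -0, 87.261, -4.893], TCP at [238.525, -550.555, 231.292] pointing down, gripper open.
Joint ranges: [-169.43, 169.43], [-51.17, 129.36], [1.28, 143.12], [-76.62, 256.62], [0, 156.53], [-152.29, 152.29]. Speed limits (degrees/s): [136.94, 136.94, 159.86, 180, 180, 180].

### API

Orientations are given as [roll, pitch, yaw] about the fixed x, y, z axes, in that order (R = Rz(yaw) Ry(pitch) Rx(roll)).
In Python, from bench import sense, snapshot, order, finder gives the robot as it stands.
- The arm moves only by the tool send_rows, never from a script. Its argument "steps" is a list of rows, each a list of 2 entries, a list of its own where there are three numbers: the shift along the world's x, y, z in units of 30 mm (1.0 is 30 mm), then the turn, a rotation vector about the world's x, y, z in rad. In form: [[[dx, dy, dz], [wx, wy, wz]], ...]. A call has 1 to 10 rows; each row is the pose to reach, as a shift and turn from the pose commanded when the call began; what a row does not reach only later rows make up. A row lasts 1/8 s, in which the tool goes at most 62.5 mm and 10.7 degrees, less where a joint would pass 70% of its speed; a pose out of reach is approached as far as the arm can. A call with a gripper value outside its range is refused whole. "fingers" is the closure, from 0 (fully open) to 1 (shut), set as the call begins (left out, the last holds). The fingers move at their own pace and stop on an object; "squeeze" is the grip in N (left out, the last holds). Time passes only in rows, so rows that repeat a pose let the fingers close. It gives the time, the measured TCP pose, the force, the opening and the grip force at its end, in the units of the state.
- sense(): the state, without advancing time (a new reading comes with each control period).
- snapshot(name): name is "scene" or "top" or "wrist"; returns a dict with "img" (420x560x3 uint8, red, green, blue), "K" (3x3 intrinsics, pixels), "pose" (4x4, takes a point from camera to world coordinates). Camera axes: x right, y up, looking along -z (the intrinsics and any distortion apply to the point x, -y, -z); pixel columns grow to the right and rows downward; lengths in mm; the calibration is good to about 2 mm. A picture is of the moment at which its call begins. There is no depth.
- order.hand_in(): hands the job in; it is judged then, once.
Trained networks look in the newest picture that a camera, given by its name, has taken for a name from the list of things; names that differ only in an ending like _2 or _b are one class to them, and where a whole thing is asked for, a point or a joint stands for the part that bears it (a point fixed in the world has none). Each returns a list of dicts, best first, with "confidence" (0 to 1); they miss things now and then, are a little off and sometimes report something else, mostly with a low value. They report only what shows in the picture. A call takes as long as a camera call.
- finder.find_in(label, camera): "box" ([left, top, width, height] as shares, 0 to 1, of the picture: columns of its width, rows of its height, round what is visible of it).
- finder.trace(label, camera): "mask" (420x560 bool, what is visible of it) and "box" ([left, top, width, height] as shares, 0 to 1, of the picture: columns of its width, rows of its height, round what is visible of it).
- finder.pinpoint(label, camera): "at" ([column, row] as shares, 0 to 1, of the picture: columns of its width, rows of its height: a listed point, or the origin of a listed thing).
The state is a dict: "time": time; "joint_pos": joint angles; "qd": joint speeds; "joint_efforts": joint torques, N m; "tool_pos": TCP position; "tcp_rot": TCP orientation; "ft_force": force on the tool from outside, world axes, zero at the start; "wrist_torque": the same for the moment, N m; "finger_gap": finger opening in mm; "grip_force": force on a finger pad.
Only numpy, scipy, OpenCV 4.12 (cv2) and the standard library are available. Lean on these libraries where they do the work, as an engineer would, in place of code of your own. Each camera call takes 0.05 s, during which the arm holds its last target. There are 200 camera calls.

### The job

Take the long-stemmed dial thermometer out of the wooden rack and drop it stem-down into the open pipe on top of the small still's cone lid, so that its dial rests flat on the pipe's rim. Leave the short-stemmed thermometer where it is in the rack.

Things in the scene. Friction and masses are not known exactly. Their poses are not given: they have to be found in the camera images.
- long_dial (a point): Long steel thermometer, upright in a rack hole, tip on the table. Point: middle of its dial head, a disc 50 mm across, 18 mm thick, white face up; grip it across the rim. The stem, on the same axis, reaches 120 mm below the disc's underside: a rod 10 mm thick, widening to 22 mm in a cone over the last 15 mm under the disc. About 110 g. Dial 50 mm higher than the short one's. z: up the stem.
- short_dial (a point): Short thermometer, in another hole of the same rack, to be left alone; same dial head (50 mm across, 18 mm thick), but the stem reaches only 70 mm below the disc. Point: middle of its dial head. z: up the stem.
- block: Fixed pale wooden rack on the table, 70 x 220 x 45 mm high (its x, y, z), origin at the centre of its underside. Three vertical 12 mm through holes in a row along its y, at -75, 0 and 75 mm, hold in any order the long thermometer, the short one and a steel stirring rod with a ball end (101 mm tall), with 1 mm of play around the stems.
- port_rim (a point): Centre of the upper rim of the open pipe on top of a small fixed steel still (pot 220 mm across, cone lid), 175 mm above the table. The pipe is vertical, 40 mm outside, 32 mm inside, stands 37 mm above the cone and is open down into the pot (over 160 mm of free depth). z: up.

How it is judged (in metres and radians):
At the end, for the whole second after the job is handed in: The long thermometer hangs stem-down in the still's pipe: the middle of its dial is within 12 mm sideways of the pipe's axis and less than 14 mm above the rim (9 mm when it rests flat), leaning less than 10 degrees; let go and still there a second later (horizontal distance between long_dial and port_rim below 0.012 m and z of long_dial in the frame of port_rim between 0 and 0.014 m and angle between long_dial's own z axis and vertical below 0.175 rad); the robot touches nothing.
It fails at once if the short thermometer is pulled out of the rack or knocked (its dial moves more than 30 mm) (distance of short_dial from where it was at the start of the episode above 0.03 m).
It also fails if it takes over 45 s, if anything falls off the work surface, if the arm or the gripper's body presses on something with over 40 N, if the wrist force passes 120 N, or if a joint passes its speed limit or range.

## Working session

There is one attempt and no reset: what is moved stays moved. The work goes in short steps, Python scripts to look and compute and a tool call to move; the robot and the scene stay as the last step left them, time stands still between calls to the robot, and variables do not carry over. Pictures are saved under pics/ and viewed, at most 10 in all, crops included, and the job is handed in when it is done.

Besides the shell and the picture viewer there is one more tool, called after "Emit:" by a JSON object that holds its "fn" and its "kwargs", one argument or row to a line. send_rows: Moves the arm, as the interface text tells. Its arguments: {"type":"object","properties":{"steps":{"type":"array"},"fingers":{"type":"number"},"squeeze":{"type":"number"}},"required":["steps"]}

```bash
mkdir -p pics; cat > h.py <<'E'
import numpy as np, cv2
from bench import sense, snapshot, order, finder
def ray(s,uv):
    K=np.array(s["K"]);P=np.array(s["pose"]);v=np.linalg.inv(K)@[uv[0],uv[1],1]
    d=P[:3,:3]@[v[0],-v[1],-v[2]];return P[:3,3],d/np.linalg.norm(d)
def atz(s,uv,z):
    o,d=ray(s,uv);return o+d*(z-o[2])/d[2]
def tri(rs):
    A=sum(np.eye(3)-np.outer(d,d) for o,d in rs);b=sum((np.eye(3)-np.outer(d,d))@o for o,d in rs)
    p=np.linalg.solve(A,b);return p,[np.linalg.norm(np.cross(p-o,d)) for o,d in rs]
E
python3 - <<'E'
from h import *
S={}
ims=[]
for c in ["scene","top"]:
    s=S[c]=snapshot(c);ims.append(s["img"])
    print(c,s.keys(),np.round(s["pose"],2).tolist())
    for l in ["long_dial","short_dial","block","port_rim"]:
        for r in finder.pinpoint(l,c)[:2]:
            uv=np.array(r["at"])*[560,420];z={"long_dial":129,"short_dial":79,"block":0,"port_rim":175}[l]
            print(c,l,round(r["confidence"],2),uv.round(1),atz(s,uv,z).round(1))
for c,i in zip(["scene","top"],ims): cv2.imwrite(f"pics/{c}.png",i[:,:,::-1])
st=sense();print(st["tool_pos"],st["tcp_rot"],st["time"])
E
```

```text
scene dict_keys(['img', 'K', 'pose']) [[0.37, -0.73, 0.58, 1131.96], [0.93, 0.29, -0.23, -247.28], [-0.0, 0.62, 0.78, 942.77], [0.0, 0.0, 0.0, 1.0]]
scene long_dial 0.84 [390.7 174.1] [539.3 251.7 129. ]
scene short_dial 0.6 [361.2 188.8] [519.1 187.4  79. ]
scene block 0.88 [357.5 209.8] [525. 184.   0.]
scene port_rim 0.75 [219.3 204.1] [ 510.1 -171.7  175. ]
top dict_keys(['img', 'K', 'pose']) [[-0.01, 0.99, -0.17, 413.89], [-1.0, -0.01, 0.01, -3.4], [0.01, 0.17, 0.99, 962.66], [0.0, 0.0, 0.0, 1.0]]
top long_dial 0.78 [161.7 215.7] [528.9 252.8 129. ]
top long_dial 0.35 [207.  227.1] [503.7 154.9 129. ]
top short_dial 0.79 [200.  221.4] [522.2 180.7  79. ]
top block 0.9 [206.4 226.4] [519.3 180.9   0. ]
[ 238.51576576 -550.54055314  231.26143946] [-1.79996506e+02 -5.93360264e-04  2.34222973e+01] 0.5
```

View pictures.

View pics/scene.png

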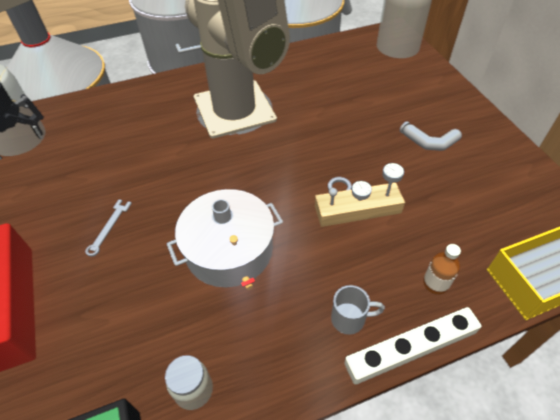

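View pics/top.png

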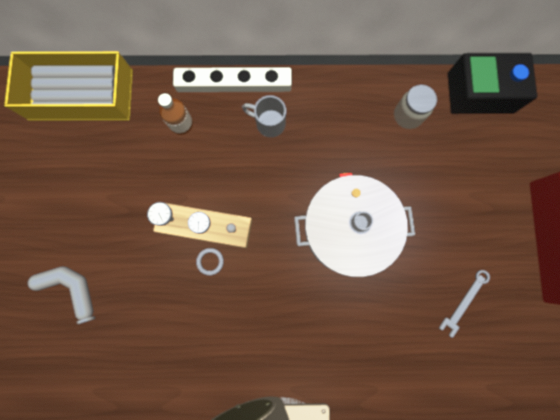

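Emit:
{"fn": "send_rows", "kwargs": {
  "steps": [
    [[0.5,1.5,1.5],[0,0,0.15]],
    [[1.2,3.5,1.5],[0,0,0.3]],
    [[1.9,5.5,1.5],[0,0,0.45]],
    [[2.6,7.5,1.5],[0,0,0.6]],
    [[3.3,9.5,1.5],[0,0,0.75]],
    [[4.0,11.5,1.5],[0,0,0.9]],
    [[4.8,13.5,1.5],[0,0,1.04]],
    [[5.6,15.5,1.5],[0,0,1.04]],
    [[6.3,17.5,1.5],[0,0,1.04]],
    [[7.0,19.5,1.5],[0,0,1.04]]
  ],
  "fingers": 0,
  "squeeze": 40
}}

```text
time: 1.75
tool_pos: [444.4, 23.4, 276.7]
tcp_rot: [179.9, 0.0, 83.0]
ft_force: [1.4, 0.1, 0.2]
finger_gap: 85.8
grip_force: 0.0
```

Emit:
{"fn": "send_rows", "kwargs": {
  "steps": [
    [[0.7,1.8,0],[0,0,0]],
    [[1.4,3.6,0],[0,0,0]],
    [[2.1,5.4,0],[0,0,0]],
    [[2.7,7.2,0],[0,0,0]],
    [[2.7,7.2,0],[0,0,0]],
    [[2.7,7.2,0],[0,0,0]]
  ]
}}

```text
time: 2.5
tool_pos: [524.7, 237.2, 276.0]
tcp_rot: [-180.0, 0.0, 83.1]
ft_force: [-0.1, -0.9, -0.6]
finger_gap: 85.5
grip_force: 0.0
```

```bash
python3 - <<'E'
from h import *
st=sense();print(st["tool_pos"],st["tcp_rot"],st["time"])
s=snapshot("wrist");print(np.round(s["pose"],3).tolist(),s["K"])
for l,z in [("long_dial",129),("short_dial",79)]:
    for r in finder.pinpoint(l,"wrist")[:2]:
        uv=np.array(r["at"])*[560,420];print(l,round(r["confidence"],2),uv,atz(s,uv,z).round(1))
    for r in finder.trace(l,"wrist")[:1]:
        ys,xs=np.nonzero(r["mask"]);print("mask",len(xs),xs.min(),xs.max(),ys.min(),ys.max())
cv2.imwrite("pics/w1.png",s["img"][:,:,::-1])
E
```

```text
[524.74383944 237.23529988 276.02768794] [-1.79972471e+02  4.20822654e-02  8.30520038e+01] 2.5
[[0.993, 0.116, 0.038, 535.464], [-0.122, 0.945, 0.302, 314.583], [-0.001, -0.305, 0.952, 419.811], [0.0, 0.0, 0.0, 1.0]] [[312.47735541   0.         277.52879874]
 [  0.         312.47735541 211.00280163]
 [  0.           0.           1.        ]]
long_dial 0.93 [286.104 177.198] [536.  254.6 129. ]
mask 2376 258 311 147 202
short_dial 0.64 [280.392 229.992] [522.4 182.9  79. ]
mask 1498 258 301 208 251
```

View pics/w1.png

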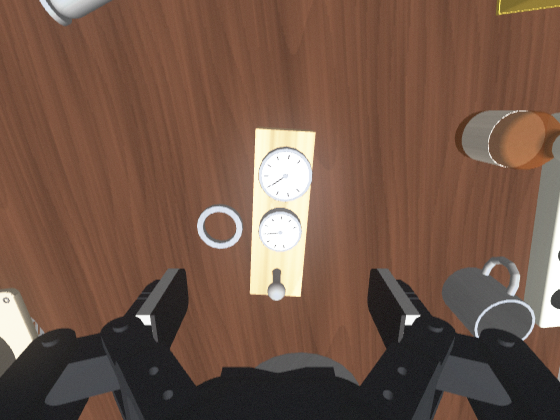

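Emit:
{"fn": "send_rows", "kwargs": {
  "steps": [
    [[0.2,0.2,-1.0],[0,0,0]],
    [[0.2,0.2,-2.0],[0,0,0]],
    [[0.2,0.2,-3.2],[0,0,0]],
    [[0.2,0.2,-3.2],[0,0,0]],
    [[0.2,0.2,-3.2],[0,0,0]]
  ]
}}

```text
time: 3.38
tool_pos: [531.6, 243.2, 182.0]
tcp_rot: [179.9, -0.0, 83.0]
ft_force: [0.7, 0.2, -0.2]
finger_gap: 85.6
grip_force: 0.0
```

```bash
python3 - <<'E'
from h import *
s=snapshot("wrist")
st=sense();print(st["tool_pos"],st["tcp_rot"],st["time"],np.abs(st["qd"]).max())
for l,z in [("long_dial",129)]:
    for r in finder.pinpoint(l,"wrist")[:2]:
        uv=np.array(r["at"])*[560,420];print(l,round(r["confidence"],2),uv,atz(s,uv,z).round(1),atz(s,uv,138).round(1))
    for r in finder.trace(l,"wrist")[:1]:
        ys,xs=np.nonzero(r["mask"]);print("mask",len(xs),xs.min(),xs.max(),ys.min(),ys.max())
cv2.imwrite("pics/w2.png",s["img"][:,:,::-1])
E
```

```text
[532.06303312 243.4843813  182.7019031 ] [ 1.79838246e+02 -8.10268917e-02  8.29815596e+01] 3.425 0.5396775155920848
long_dial 0.6 [275.52  211.512] [533.3 258.  129. ] [533.7 260.8 138. ]
mask 4835 239 318 173 251
```

View pics/w2.png

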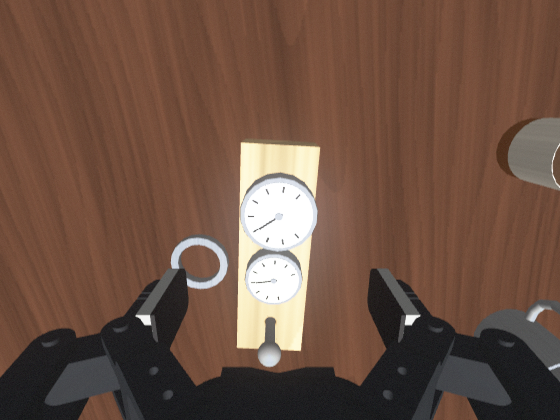

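Emit:
{"fn": "send_rows", "kwargs": {
  "steps": [
    [[0.12,0.5,0],[0,0,0]],
    [[0.12,0.5,-0.6],[0,0,0]],
    [[0.12,0.5,-1.3],[0,0,0]],
    [[0.12,0.5,-2.0],[0,0,0]],
    [[0.12,0.5,-2.6],[0,0,0]],
    [[0.12,0.5,-2.6],[0,0,0]],
    [[0.12,0.5,-2.6],[0,0,0]]
  ]
}}

```text
time: 4.4
tool_pos: [534.9, 258.6, 102.7]
tcp_rot: [180.0, -0.0, 83.0]
ft_force: [0.8, 0.1, 1.1]
finger_gap: 85.2
grip_force: 0.0
```

```bash
python3 - <<'E'
from h import *
s=snapshot("wrist")
st=sense();print(st["tool_pos"],st["tcp_rot"],st["time"],st["ft_force"])
cv2.imwrite("pics/w3.png",s["img"][:,:,::-1])
E
```

```text
[535.20910283 258.67048039 103.25730093] [ 1.79924581e+02 -4.05144079e-02  8.30116483e+01] 4.45 [ 0.40556012  0.09066651 -0.25074063]
```

View pics/w3.png

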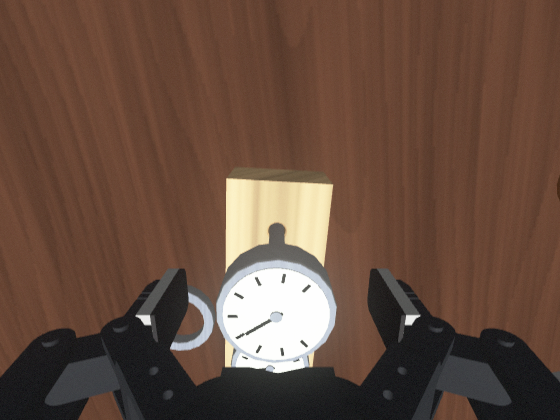

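Emit:
{"fn": "send_rows", "kwargs": {
  "steps": [
    [[0,0,0],[0,0,0]],
    [[0,0,0],[0,0,0]],
    [[0,0,0],[0,0,0]],
    [[0,0,0],[0,0,0]],
    [[0,0,0],[0,0,0]],
    [[0,0,0],[0,0,0]],
    [[0,0,0],[0,0,0]],
    [[0,0,0],[0,0,0]]
  ],
  "fingers": 1,
  "squeeze": 60
}}

```text
time: 5.45
tool_pos: [535.1, 258.7, 103.3]
tcp_rot: [179.9, -0.0, 83.0]
ft_force: [-1.1, -0.5, 7.1]
finger_gap: 48.3
grip_force: 61.3
```

Emit:
{"fn": "send_rows", "kwargs": {
  "steps": [
    [[0,0,0.3],[0,0,0]],
    [[0,0,0.8],[0,0,0]],
    [[0,0,1.4],[0,0,0]],
    [[0,0,2.0],[0,0,0]],
    [[0,0,3.0],[0,0,0]],
    [[0,0,4.2],[0,0,0]],
    [[0,0,5.4],[0,0,0]],
    [[0,0,6.4],[0,0,0]],
    [[0,0,7.2],[0,0,0]],
    [[0,0,7.2],[0,0,0]]
  ]
}}

```text
time: 6.7
tool_pos: [535.6, 258.8, 322.0]
tcp_rot: [179.7, -0.2, 83.0]
ft_force: [0.7, -0.6, -2.0]
finger_gap: 48.3
grip_force: 62.5
```

```bash
python3 - <<'E'
from h import *
ims=[]
for c in ["scene","top","wrist"]:
    s=snapshot(c);ims.append(s["img"])
    st=sense();
    for l in ["long_dial","short_dial","port_rim"]:
        z={"long_dial":st["tool_pos"][2]+26,"short_dial":79,"port_rim":175}[l]
        for r in finder.pinpoint(l,c)[:1]:
            uv=np.array(r["at"])*[560,420];print(c,l,round(r["confidence"],2),uv.round(1),atz(s,uv,z).round(1))
print(st["tool_pos"],st["tcp_rot"],st["time"],st["ft_force"],st["finger_gap"])
a=cv2.resize(ims[0][100:300,140:420],(560,400));b=ims[2][:400]
t=cv2.resize(ims[1][150:300,280:440],(240,225))
out=np.zeros((600,800,3),np.uint8);out[:400,:560]=a;out[:225,560:]=t
out[375:600,560:]=0;w=cv2.resize(ims[2],(240,180));out[400:580,560:]=w
cv2.imwrite("pics/c4.png",out[:,:,::-1])
E
```

```text
scene long_dial 0.77 [413.5  99.8] [530.7 268.2 345.7]
scene short_dial 0.76 [362.3 189.5] [522.3 189.   79. ]
scene port_rim 0.78 [219.3 206. ] [ 515.3 -173.2  175. ]
top long_dial 0.67 [119.  198.4] [528.  257.1 342.6]
top short_dial 0.65 [200.9 219.6] [526.2 178.7  79. ]
top port_rim 0.71 [364.4 221. ] [ 509.1 -173.9  175. ]
wrist long_dial 0.73 [280.3 301. ] [536.4 257.4 343.4]
wrist short_dial 0.94 [272.2 231.8] [519.  186.8  79. ]
[534.25368594 258.30330192 317.43806726] [-1.79928563e+02  3.69530534e-02  8.30116788e+01] 7.15 [-0.15924631 -0.55324686 -2.27029271] 48.71334001002153
```

View pics/c4.png

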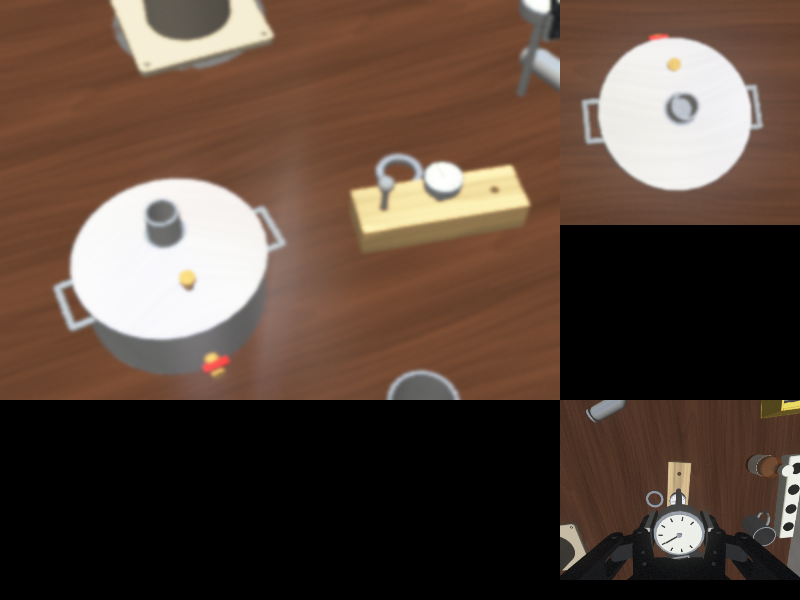

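Emit:
{"fn": "send_rows", "kwargs": {
  "steps": [
    [[0,-0.3,0],[0,0,0]],
    [[-0.05,-0.9,0],[0,0,0]],
    [[-0.1,-1.8,0],[0,0,0]],
    [[-0.2,-2.8,0],[0,0,0]],
    [[-0.25,-3.8,0],[0,0,0]],
    [[-0.3,-4.8,0],[0,0,0]],
    [[-0.35,-5.8,0],[0,0,0]],
    [[-0.4,-6.8,0],[0,0,0]],
    [[-0.45,-7.8,0],[0,0,0]],
    [[-0.5,-8.8,0],[0,0,0]]
  ]
}}

```text
time: 8.55
tool_pos: [518.9, -7.7, 318.5]
tcp_rot: [180.0, 0.0, 83.0]
ft_force: [0.7, -0.3, -1.0]
finger_gap: 48.8
grip_force: 62.5
```

Emit:
{"fn": "send_rows", "kwargs": {
  "steps": [
    [[0,-1.0,0],[0,0,0]],
    [[-0.1,-2.0,0],[0,0,0]],
    [[-0.2,-3.0,0],[0,0,0]],
    [[-0.3,-4.0,0],[0,0,0]],
    [[-0.3,-4.8,0],[0,0,0]],
    [[-0.3,-5.3,0],[0,0,0]],
    [[-0.3,-5.5,0],[0,0,0]],
    [[-0.3,-5.5,0],[0,0,0]],
    [[-0.3,-5.5,0],[0,0,0]],
    [[-0.3,-5.5,0],[0,0,0]]
  ]
}}

```text
time: 9.8
tool_pos: [510.7, -169.9, 318.4]
tcp_rot: [180.0, -0.0, 83.1]
ft_force: [0.6, 0.0, -1.0]
finger_gap: 48.2
grip_force: 62.5
```

```bash
python3 - <<'E'
from h import *
ims=[];S={}
st=sense();T=np.array(st["tool_pos"]);print(T,st["tcp_rot"],st["time"],st["finger_gap"])
def proj(s,p):
    P=np.array(s["pose"]);c=P[:3,:3].T@(np.array(p)-P[:3,3]);v=np.array(s["K"])@[c[0],-c[1],-c[2]];return v[:2]/v[2]
for c in ["scene","top","wrist"]:
    s=snapshot(c);ims.append(s["img"]);
    for l in ["long_dial","port_rim"]:
        z={"long_dial":T[2]+26,"port_rim":175}[l]
        for r in finder.pinpoint(l,c)[:1]:
            uv=np.array(r["at"])*[560,420];print(c,l,round(r["confidence"],2),uv.round(1),atz(s,uv,z).round(1))
    print(c,"tip",proj(s,[T[0],T[1],T[2]-103]).round(1),"dial",proj(s,[T[0],T[1],T[2]+26]).round(1),"rim",proj(s,[511,-173,175]).round(1))
x0,y0=150,100
a=cv2.resize(ims[0][y0:y0+150,x0:x0+160],(640,600),interpolation=cv2.INTER_CUBIC)
cv2.imwrite("pics/c5.png",a[:,:,::-1]);cv2.imwrite("pics/c5t.png",ims[1][:,:,::-1])
E
```

```text
[ 510.67777368 -169.93594398  318.36641517] [ 1.79993142e+02 -6.02675108e-03  8.30690066e+01] 9.8 48.17713863915136
scene long_dial 0.55 [207.8 148.1] [ 507.4 -170.9  344.4]
scene port_rim 0.73 [218.8 207.3] [ 518.3 -175.2  175. ]
scene tip [217.7 192.4] dial [208.8 149.1] rim [218.8 204.6]
top port_rim 0.89 [364.3 222.9] [ 505.2 -173.5  175. ]
top tip [366.7 217.7] dial [384.1 207.3] rim [363.9 220.1]
wrist long_dial 0.78 [279.7 302.6] [ 512.5 -172.3  344.4]
wrist port_rim 0.61 [278.7 198.6] [ 512.6 -172.   175. ]
wrist tip [276.2 209.5] dial [275.  298.5] rim [277.2 199.9]
```

View pics/c5.png

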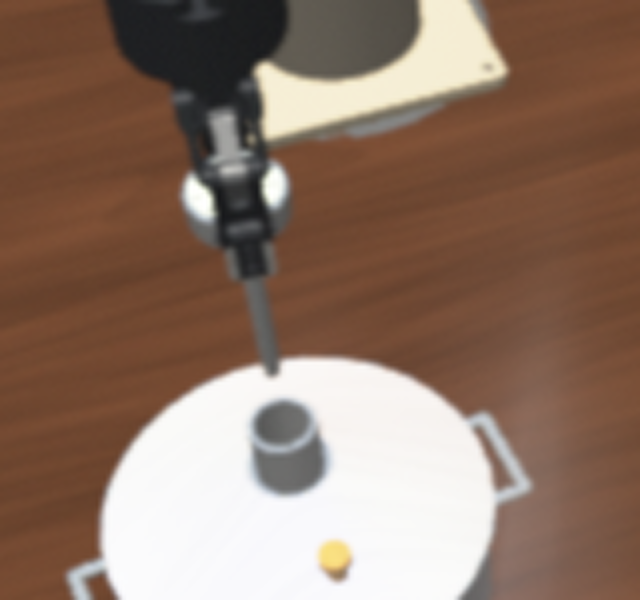

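```bash
python3 - <<'E'
from h import *
s=snapshot("wrist");t=snapshot("top");sc=snapshot("scene")
print(atz(sc,(221,206.5),175).round(1),tri([ray(sc,(221,206.5)),ray(t,(362.5,222)),ray(s,(278.7,198.6))]))
w=cv2.resize(s["img"][140:290,230:330],(400,600),interpolation=cv2.INTER_CUBIC)
u=cv2.resize(t["img"][170:270,310:410],(400,400),interpolation=cv2.INTER_CUBIC)
o=np.zeros((600,800,3),np.uint8);o[:,:400]=w;o[:400,400:]=u;cv2.imwrite("pics/c6.png",o[:,:,::-1])
E
```

```text
[ 518.  -170.1  175. ] (array([ 510.5489435 , -171.67491071,  166.93808848]), [np.float64(2.583275888663112), np.float64(2.5339944085396), np.float64(3.1045111590493253)])
```

View pics/c6.png

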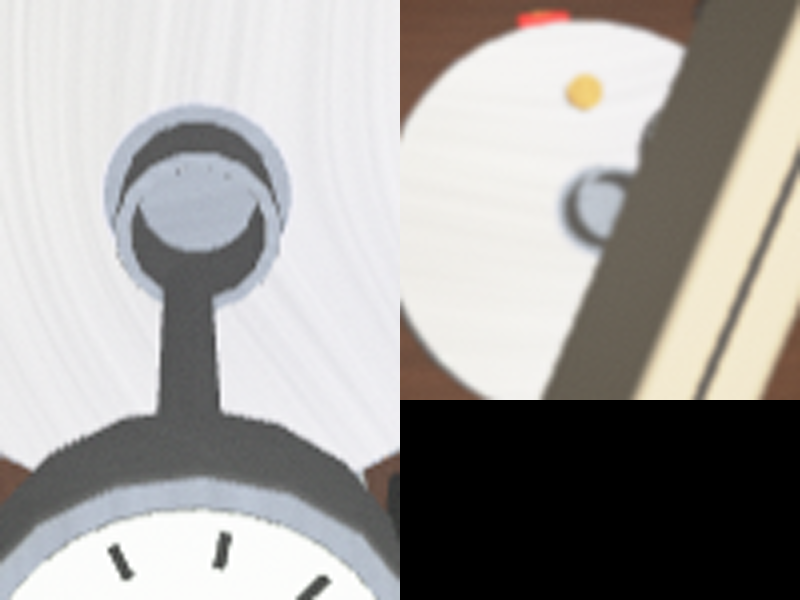

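Emit:
{"fn": "send_rows", "kwargs": {
  "steps": [
    [[0.05,0,-0.3],[0,0,0]],
    [[0.05,0,-0.7],[0,0,0]],
    [[0.05,0,-1.2],[0,0,0]],
    [[0.05,0,-1.7],[0,0,0]],
    [[0.05,0,-2.2],[0,0,0]],
    [[0.05,0,-2.7],[0,0,0]],
    [[0.05,0,-3.1],[0,0,0]],
    [[0.05,0,-3.3],[0,0,0]],
    [[0.05,0,-3.3],[0,0,0]]
  ]
}}

```text
time: 11.52
tool_pos: [511.9, -170.5, 218.9]
tcp_rot: [-180.0, -0.0, 83.0]
ft_force: [0.4, -0.6, -1.3]
finger_gap: 48.5
grip_force: 62.5
```

```bash
python3 - <<'E'
from h import *
s=snapshot("wrist");sc=snapshot("scene");st=sense();print(st["tool_pos"],st["ft_force"],st["time"])
w=cv2.resize(s["img"][170:320,230:330],(400,600),interpolation=cv2.INTER_CUBIC)
u=cv2.resize(sc["img"][130:280,170:270],(400,600),interpolation=cv2.INTER_CUBIC)
cv2.imwrite("pics/c7.png",np.hstack([w,u])[:,:,::-1])
E
```

```text
[ 512.34358888 -170.7339931   219.87230512] [-0.00696073 -0.07464001 -0.20291432] 11.625
```

View pics/c7.png

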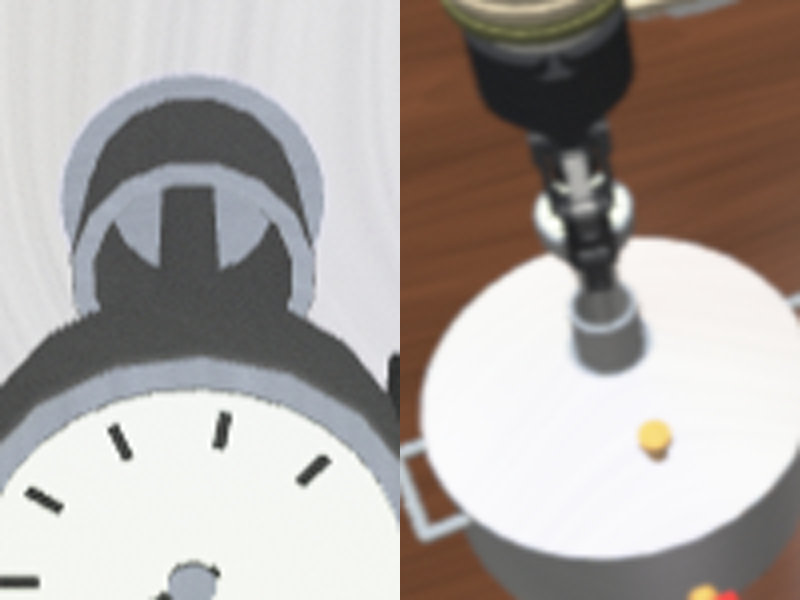

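Emit:
{"fn": "send_rows", "kwargs": {
  "steps": [
    [[0.04,0,-0.4],[0,0,0]],
    [[0.04,0,-0.8],[0,0,0]],
    [[0.04,0,-1.2],[0,0,0]],
    [[0.04,0,-1.5],[0,0,0]],
    [[0.04,0,-1.75],[0,0,0]],
    [[0.04,0,-1.9],[0,0,0]],
    [[0.04,0,-1.9],[0,0,0]],
    [[0.04,0,-1.9],[0,0,0]]
  ]
}}

```text
time: 12.62
tool_pos: [513.5, -170.7, 162.8]
tcp_rot: [180.0, 0.0, 83.0]
ft_force: [-0.9, -0.4, -0.9]
finger_gap: 48.4
grip_force: 62.5
```

Emit:
{"fn": "send_rows", "kwargs": {
  "steps": [
    [[0,0,-0.05],[0,0,0]],
    [[0,0,-0.1],[0,0,0]],
    [[0,0,-0.1],[0,0,0]]
  ]
}}

```text
time: 13.0
tool_pos: [513.1, -170.6, 159.2]
tcp_rot: [-180.0, -0.0, 83.0]
ft_force: [0.4, -0.1, -1.2]
finger_gap: 48.4
grip_force: 62.5
```

Emit:
{"fn": "send_rows", "kwargs": {
  "steps": [
    [[0,0,0],[0,0,0]],
    [[0,0,0],[0,0,0]],
    [[0,0,0],[0,0,0]],
    [[0,0,0],[0,0,0]],
    [[0,0,0],[0,0,0]],
    [[0,0,0],[0,0,0]],
    [[0,0,0],[0,0,0]],
    [[0,0,0],[0,0,0]]
  ],
  "fingers": 0
}}

```text
time: 14.0
tool_pos: [513.2, -170.6, 159.3]
tcp_rot: [-180.0, -0.0, 83.0]
ft_force: [-0.5, -0.0, 0.2]
finger_gap: 85.4
grip_force: 0.0
```

Emit:
{"fn": "send_rows", "kwargs": {
  "steps": [
    [[0,0,0.3],[0,0,0]],
    [[0,0,0.9],[0,0,0]],
    [[0,0,1.7],[0,0,0]],
    [[0,0,2.7],[0,0,0]],
    [[0,0,3.7],[0,0,0]],
    [[0,0,4.5],[0,0,0]],
    [[0,0,5.0],[0,0,0]],
    [[0,0,5.0],[0,0,0]],
    [[0,0,5.0],[0,0,0]]
  ]
}}

```text
time: 15.12
tool_pos: [512.9, -170.5, 308.3]
tcp_rot: [-179.9, -0.0, 83.0]
ft_force: [-0.1, 0.4, -0.8]
finger_gap: 85.7
grip_force: 0.0
```

```bash
python3 - <<'E'
from h import *
s=snapshot("wrist");sc=snapshot("scene");st=sense();print(st["tool_pos"],st["ft_force"],st["time"],st["finger_gap"])
for c,q in (("wrist",s),("scene",sc)):
  for r in finder.pinpoint("long_dial",c)[:1]: print(c,r["confidence"],atz(q,np.array(r["at"])*[560,420],184))
w=s["img"][:,130:430];w=cv2.resize(w,(400,560))
u=cv2.resize(sc["img"][130:270,170:270],(400,560),interpolation=cv2.INTER_CUBIC)
cv2.imwrite("pics/c8.png",np.hstack([w,u])[:,:,::-1])
E
```

```text
[ 512.71479819 -170.39045898  307.87445805] [-0.46354373 -0.51188617  0.06469067] 15.225 85.52088421748863
wrist 0.75 [ 516.38610855 -172.23853003  184.        ]
scene 0.56 [ 508.08104193 -169.38284254  184.        ]
```

View pics/c8.png

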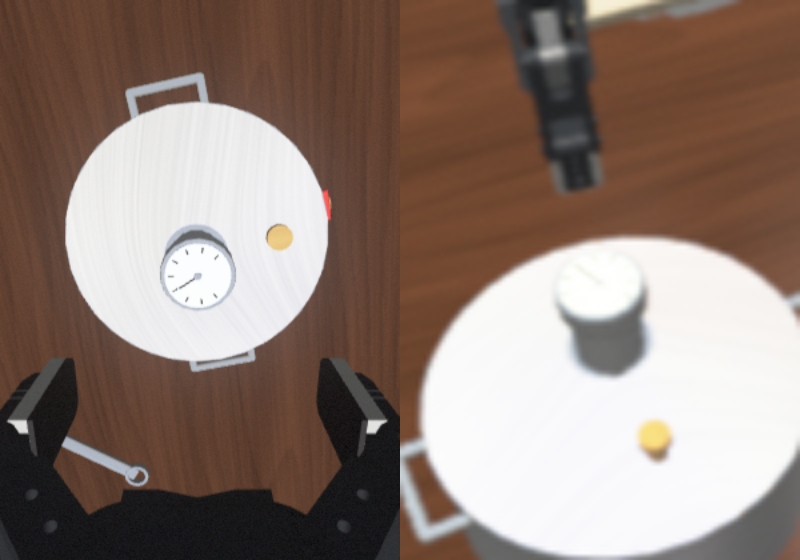

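The dial sits flat and centred on the pipe (wrist crop about (198,275)), and the gripper is well clear of it.

```bash
python3 -c "
from bench import order
print(order.hand_in())"
```

```text
the job is handed in; nothing more can be done
None
```

The long thermometer hangs stem-down in the still's pipe with its dial flat on the rim, the short one is still in the rack, and the job was handed in at about 15 s; the hand-in returned no verdict.

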